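# Push the thread spool up its ramp past the catch

## Robot

A 6-joint arm with a two-finger parallel gripper is mounted at the origin on the work surface. World frame = base frame: x ahead of the robot, y to its left, z up, the work surface at z = 0. Lengths are in m, angles in rad, forces in N, time in s.
With the tool pointing down it reaches from about 0.25 to 0.725 m from the base axis. Payload 4 kg.
Tool frame: the origin (TCP) lies on the centre line of the jaws, within the pads' length; the fingertips stand 19 mm ahead of it and the grasp point (between the pads) is the TCP; z points along the fingers, y is the direction in which the jaws open and shut (so a half turn about z gives the same grasp; the last joint's range is limited). The gripper opens to 85 mm and grips with 20 to 120 N. Pads are 22 mm wide; open, the fingers measure 114 mm over their backs; the gripper's body (76 mm by 85 mm) begins 54 mm behind the grasp point. The pads swing forward as they close: fully open they stand 13 mm farther back than shut.
Start: joints at [1.239, 0.241, 0.005, 1.335, 0, 1.571], TCP at [0.163, 0.473, 0.219] pointing down, gripper open.
Joint ranges: [-2.72, 2.72], [-1.05, 1.87], [-1.09, 1.28], [-1.99, 2.15], [-1.42, 1.44], [-3.14, 3.14]. Speed limits (rad/s): [2.79, 2.79, 3.14, 3.14, 3.14, 3.14].

## Interface

Orientations are given as a unit quaternion [x, y, z, w].
In Python, from workcell import bot gives the robot as it stands. The module is installed in compiled form; this text tells all that it offers.
- The arm moves only by the shell command python3 -m handwheel 'ROWS' [OPENING]. ROWS is JSON, a list of rows, each an object of numbers: "dx", "dy", "dz": the shift along the tool's x, y, z as a fraction of full scale; "ax", "ay", "az": the turn, a rotation vector about the tool's x, y, z as a fraction of full scale. In form: [{"dx": .., "dy": .., "dz": .., "ax": .., "ay": .., "az": ..}, ...]. A call has 1 to 12 rows; each row shifts and turns the commanded pose from where the row before left it, along the tool's axes as they then stand; what a row does not reach is not made up. Full scale, the value 1, is 2.5 cm for a shift and 0.15 rad for a turn. A row lasts 1/10 s, in which the tool goes at most 50 mm and 8.59 degrees, less where a joint would pass 70% of its speed; a pose out of reach is approached as far as the arm can. A call with a number of a shift or a turn outside -1 to 1 is refused whole. A call with a gripper value outside its range is refused whole. OPENING is the gripper's target within -1 to 1 (fully open at 1, half-way at 0, shut at -1), set as the call begins (- or left out, the last holds). The fingers move at their own pace and stop on an object; the grip force is fixed at half the most. Time passes only in rows, so rows that do not move let the fingers close. It gives the time, the measured TCP pose, the force and the opening at its end, in the units of the state.
- bot.get_obs(): the state, without advancing time (a new reading comes with each control period).
- bot.camera(name): name is "scene" or "side" or "wrist"; returns a dict with "img" (480x640x3 uint8, red, green, blue), "intrinsics" (3x3 intrinsics, pixels), "eye" and "rotation" of the camera in the world. Camera axes: x right, y down, z forward; pixel columns grow to the right and rows downward; lengths in m; the calibration is good to about 2 mm. A picture is of the moment at which its call begins. There is no depth.
- bot.job_done(): hands the job in, once; it reports no verdict.
Trained networks look in a picture, given as the dict that the camera call returned (one of the last four; its "shot" number tells which), for a name from the list of things; names that differ only in an ending like _2 or _b are one class to them, and where a whole thing is asked for, a point or a joint stands for the part that bears it (a point fixed in the world has none). Each returns a list of dicts, best first, with "confidence" (0 to 1); they miss things now and then, are a little off and sometimes report something else, mostly with a low value. They report only what shows in the picture. A call takes as long as a camera call. They do not tell look-alikes from the thing itself.
- bot.trace(thing, picture): "region" (480x640 bool, what is visible of it) and "rect" ([centre column, centre row, width, height] in pixels, round what is visible of it).
The state is a dict: "clock": time; "joint_pos": joint angles; "joint_vel": joint speeds; "tau": joint torques, N m; "eef_pos": TCP position; "tool_rot": TCP orientation; "ft_force": force on the tool from outside, world axes, zero at the start; "ft_torque": the same for the moment, N m; "grip_width": finger opening in m.
Only numpy, scipy, OpenCV 4.12 (cv2) and the standard library are available. Lean on these libraries where they do the work, as an engineer would, in place of code of your own. Each camera call takes 0.05 s, during which the arm holds its last target.

## Task

One of the two thread spools has come down to the low end of its sloping wooden gutter. Push it with a fingertip up the slope, rolling or sliding it over the steel catch, and all the way home to the end board, so that the catch springs up behind it and it cannot roll back when you take your hand away. Do not pinch, lift or flick it, and leave the other spool and everything else on the bench as it is.

Things in the scene. Friction and masses are not known exactly. Their poses are not given: they have to be found in the camera images.
- spool: The thread spool to be pushed: two round wooden flanges 60 mm in diameter and 5 mm thick on the ends of a pale thread winding 51 mm in diameter; 80 mm long, about 0.2 kg. It lies on its side across its gutter and starts against the lip at the low end. Origin at its centre (30 mm above the gutter's floor while it lies on it); its y axis is the spool's own axis, its x and z axes turn as it rolls.
- gutter: Wooden channel of the spool to be pushed: 320 mm long, 86 mm wide inside, sloping up at 10 degrees (0.175 rad). Origin on the surface of its floor, at mid-length and mid-width, 50 mm above the table; x axis along the floor uphill, y across, z square to the floor. Side walls 8 mm thick stand 24 mm above the floor. All x values given for the gutter and catch are along this axis.
- lip (a point): Middle of the top inner edge of the gutter's low-end lip (18 mm high, 10 mm thick) at x = -150 mm. The spool rests against it at the start, its centre at x = -122 mm; above the lip its flanges overhang the inner edge by 2 to 3 mm.
- stop (a point): Point on the inner face of the wooden end board at the gutter's high end (x = +150 mm), in the middle, 30 mm above the floor; the board is 45 mm high. A spool touching it has its centre at x = +120 mm; once let go it rolls back to rest on the catch at about x = +113 mm. A thin wire thread guide leans outward beyond the board to 90 mm above the floor's line.
- catch (a joint): The catch in that gutter: a sprung steel flap 80 mm wide, hinged in the floor at x = +45 mm of the gutter, its free edge uphill at x = +90 mm. 0 = raised (edge 11 mm above the floor), 0.25 rad = pressed flush with the floor. The spool presses it down on the way up (a push of some 1 to 3 N on the spool); it springs up by itself when the spool's centre is beyond about x = +113 mm.
- spool_b: The other, equal spool, already behind the catch at the high end of the neighbouring gutter; leave it there. Origin at its centre, y along its axis.
- gutter_b: The neighbouring gutter, equal and parallel to the first, 110 mm to one side of it (which side varies). Origin and axes as for the first.
- cone: Tapered blue thread cone standing beyond the high end of the gutters, 58 mm wide, 104 mm high. Origin under its centre. Bystander.
- wax: Round yellow cake of beeswax 52 mm across, 18 mm high, on the table beyond the low end of a gutter. Origin under its centre. Bystander.
- tin: Flat steel tin 68 mm across, 28 mm high, on the table beyond the low end of the other gutter. Origin under its centre. Bystander.
- shears: Steel shears about 245 mm long and 12 mm high lying at the right of the table. Origin under the pivot. Bystander.
- hammer: Hammer 240 mm long lying at the left of the table. Origin under its middle. Bystander.
Mind the look-alikes: they are no part of the job. What is shaped like the spool_b but orange or purple is not meant.

How it is judged:
On the way:
1. the spool, in its gutter, presses the catch down (value of joint catch above 0.1 rad and x of spool in the frame of gutter above 0.02 m), for 0.02 s.
At the end, for the whole second after the job is handed in: The spool lies at rest on the floor of its gutter, across it (within 0.12 rad), behind the raised catch (catch below 0.06 rad), its centre between x = 109 and 123 mm of the gutter, within 4 mm of its proper height; the other spool is still behind its own catch (x of spool in the frame of gutter between 0.109 and 0.123 m and z of spool in the frame of gutter between 0.026 and 0.034 m and angle between the y axis of spool and the y axis of gutter, either way round below 0.12 rad and value of joint catch below 0.06 rad and linear speed of spool below 0.02 m/s and x of spool_b in the frame of gutter_b above 0.109 m); the robot touches nothing.
It fails at once if the spool is lifted more than 14 mm off the gutter's floor (z of spool in the frame of gutter above 0.044 m).
It fails at once if the spool is flicked (faster than 0.8 m/s) (linear speed of spool above 0.8 m/s).
It fails at once if the spool is pinched or pressed with more than 35 N (contact force between the fingers and spool above 35 N).
It fails at once if the other spool is moved (more than 10 mm) (distance of spool_b from where it was at the start of the episode above 0.01 m).
It fails at once if a bystander on the bench is moved (more than 20 mm) (distance of any of cone, wax, tin, shears, hammer from where it was at the start of the episode above 0.02 m).
It also fails if it takes over 42 s, if anything falls off the work surface, if the arm or the gripper's body presses on something with over 40 N, if the wrist force passes 120 N, or if a joint passes its speed limit or range.

## Working session

There is one attempt and no reset: what is moved stays moved. The work goes in short steps, Python scripts to look and compute and a shell command to move; the robot and the scene stay as the last step left them, time stands still between calls to the robot, and variables do not carry over. Pictures are saved under pics/ and viewed, and the job is handed in when it is done.

```bash
mkdir -p pics; python3 - <<'E'
from workcell import bot
import cv2,json
o=bot.get_obs();print({k:(v.tolist() if hasattr(v,'tolist') else v) for k,v in o.items()})
for n in ["scene","side","wrist"]:
    c=bot.camera(n);cv2.imwrite(f"pics/{n}0.png",c["img"][:,:,::-1]);print(n,c["intrinsics"],c["eye"],c["rotation"],c["shot"])
    for t in ["spool","gutter","catch"] if n!="wrist" else []:
        for r in bot.trace(t,c): print(t,r["confidence"],r["rect"])
E
```

```text
{'clock': 0.0, 'joint_pos': [1.2390011921831723, 0.24141145887312826, 0.003722379779763018, 1.335248551220554, -1.4645107657243993e-05, 1.5708072271106728], 'joint_vel': [-0.00017428397256332164, 0.0008438151364984388, 0.0009715984242983551, 0.0026892157057020597, 0.0008683529383453042, 0.0005585406877822829], 'tau': [0.0011736123633454554, -37.23155736923218, 25.240972638130188, 0.016895620501600206, 6.360558245432912e-05, 2.5861135100058164e-06], 'eef_pos': [0.16265313360913625, 0.4720847561879251, 0.21761308479173258], 'tool_rot': [0.1651429145138628, 0.9862690664506797, -0.001057162229882411, -0.00016957709612136788], 'ft_force': [-0.31786661279944156, 0.12423914858679516, 0.6502139460333011], 'ft_torque': [0.002013082477405853, 0.024970101278780143, -0.007746126005451199], 'grip_width': 0.08549171726856787}
scene [[456.36338126   0.         315.36570006]
 [  0.         456.36338126 227.6301407 ]
 [  0.           0.           1.        ]] [ 0.9281288  -0.64610001  0.75409329] [ 0.87044324  0.258376   -0.11603066 -0.40262551] 1
spool 0.96 [373.2, 209.5, 42.1, 26.8]
spool 0.76 [300
[... 297 characters left out ...]
587]
 [  0.         600.54950577 233.3119735 ]
 [  0.           0.           1.        ]] [-0.21406621 -1.3243398   0.96856272] [ 0.83747358 -0.22013882  0.12355182 -0.48467707] 2
spool 0.92 [340.0, 262.3, 35.3, 24.8]
spool 0.73 [312.5, 209.4, 26.6, 26.9]
spool 0.71 [314.0, 246.1, 97.7, 79.0]
spool 0.68 [220.4, 236.0, 31.9, 23.2]
spool 0.42 [310.0, 192.6, 25.7, 5.9]
gutter 0.82 [309.4, 246.1, 98.2, 83.2]
gutter 0.72 [337.1, 226.5, 96.1, 88.2]
catch 0.82 [296.8, 235.8, 18.8, 11.3]
wrist [[375.3016352    0.         323.23897506]
 [  0.         375.3016352  239.1538747 ]
 [  0.           0.           1.        ]] [0.09800739 0.4955304  0.37323953] [0.80653939 0.57545806 0.07864284 0.11026125] 3
```

View pics/scene0.png

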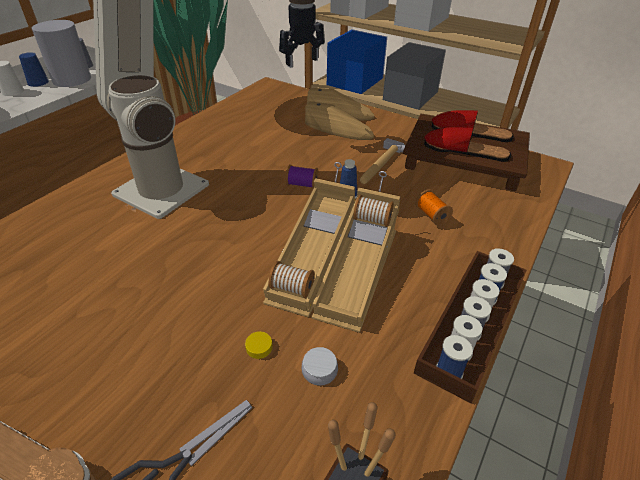

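View pics/side0.png

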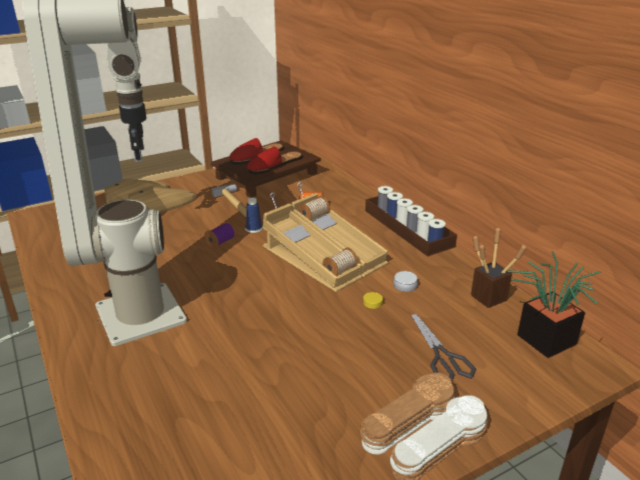

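View pics/wrist0.png

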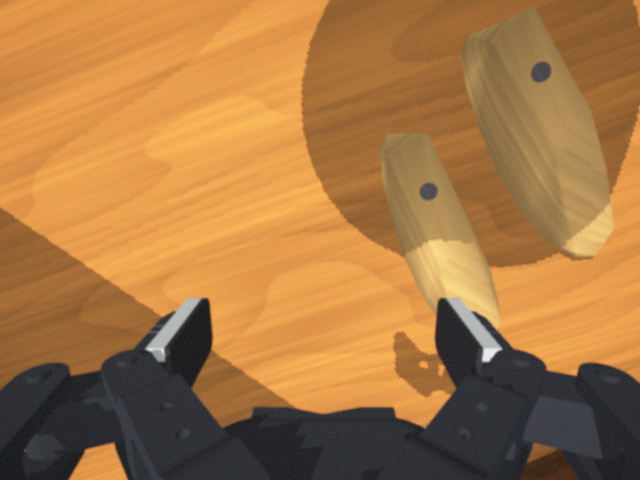

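The spool to push is at the low end of the left gutter, at scene (292,280) and side (340,262). The other spool is at scene (374,211). I'll enlarge the views to pick gutter corners.

```bash
python3 - <<'E'
import cv2
a=cv2.imread("pics/scene0.png")[160:340,250:420];cv2.imwrite("pics/sc_z.png",cv2.resize(a,None,fx=3.3,fy=3.3,interpolation=cv2.INTER_CUBIC))
a=cv2.imread("pics/side0.png")[180:300,250:400];cv2.imwrite("pics/si_z.png",cv2.resize(a,None,fx=5,fy=5,interpolation=cv2.INTER_CUBIC))
E
```

```text
(no output)
```

View pics/sc_z.png

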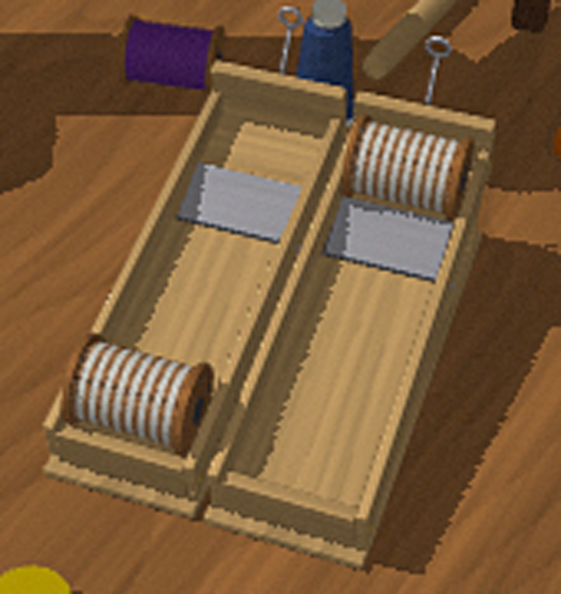

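View pics/si_z.png

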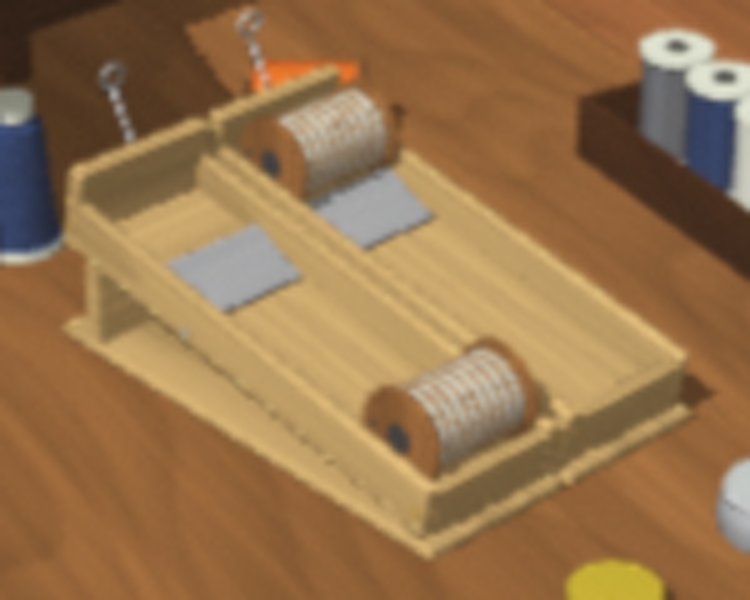

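```bash
cat > h.py <<'E'
import numpy as np,cv2
from scipy.spatial.transform import Rotation as R
from scipy.optimize import least_squares
K={"scene":(456.36338126,315.3657,227.63014),"side":(600.5495,313.91583,233.31197)}
E={"scene":([0.9281288,-0.64610001,0.75409329],[0.87044324,0.258376,-0.11603066,-0.40262551]),"side":([-0.21406621,-1.3243398,0.96856272],[0.83747358,-0.22013882,0.12355182,-0.48467707])}
def proj(n,P):
    f,cx,cy=K[n];e,q=E[n];c=R.from_quat(q).inv().apply(np.atleast_2d(P)-np.array(e))
    return np.c_[cx+f*c[:,0]/c[:,2],cy+f*c[:,1]/c[:,2]]
def G(p,pts):
    x,y,yaw=p[:3];z=0.05
    return np.array([x,y,z])+R.from_euler('ZY',[yaw,-np.radians(10)]).apply(np.atleast_2d(np.array(pts))/1000.)
E
cat > fit.py <<'E'
from h import *
obs=[("scene",(160,51,45),(215,63)),("scene",(160,-51,45),(347,88)),("scene",(160,-161,45),(495,121)),("scene",(-160,51,18),(50,430)),
("side",(-160,51,24),(430,487)),("side",(-160,-161,24),(686,358)),("side",(160,51,45),(72,168)),("side",(160,-161,45),(337,68)),("side",(160,-51,45),(210,120)),
("scene",(45,-40,0),(277,241)),("scene",(45,40,0),(180,217))]
def pix(n,z): return np.array(z)/3.3+[250,160] if n=="scene" else np.array(z)/5+[250,180]
def res(p): return np.concatenate([(proj(n,G(p,g))[0]-pix(n,z)) for n,g,z in obs])
s=min((least_squares(res,[.5,.1,a],loss="soft_l1") for a in (0.5,1.5,2.5,-1)),key=lambda s:s.cost)
print(s.x,s.cost);print(res(s.x).reshape(-1,2).round(1))
p=s.x
for n in ("scene","side"):
    im=cv2.imread(f"pics/{n}0.png");S=4;im=cv2.resize(im,None,fx=S,fy=S,interpolation=cv2.INTER_CUBIC)
    def L(pts,c=(0,0,255)): cv2.polylines(im,[(proj(n,G(p,pts))*S+S/2).astype(int)],True,c,1)
    for oy in (0,-110):
        for w in((-51,-43),(43,51)): L([(-160,w[0]+oy,24),(160,w[0]+oy,24),(160,w[1]+oy,24),(-160,w[1]+oy,24)])
        L([(150,-51+oy,45),(150,51+oy,45),(160,51+oy,45),(160,-51+oy,45)],(255,0,0))
        L([(-150,-43+oy,18),(-150,43+oy,18),(-160,43+oy,18),(-160,-43+oy,18)],(255,0,0))
        L([(45,-40+oy,0),(45,40+oy,0),(90,40+oy,11),(90,-40+oy,11)],(0,255,0))
        sx=-122 if oy==0 else 113
        for yy in(-40,40): L([(sx+30*np.cos(t),oy+yy,30+30*np.sin(t)) for t in np.linspace(0,6.28,30)],(255,0,255))
    x,y=(250,160) if n=="scene" else (250,180)
    o=im[y*S:(y+180)*S,x*S:(x+180)*S] if n=="scene" else im[y*S:(y+120)*S,x*S:(x+150)*S]
    cv2.imwrite(f"pics/ov_{n}.png",cv2.resize(o,None,fx=.82,fy=.82) if n=="scene" else o)
E
python3 fit.py
```

```text
[ 5.09472057e-01 -9.31521470e-04  1.79076647e+00] 6.359235399703835
[[-0.1 -0.9]
 [ 0.   0.2]
 [ 0.6 -0.1]
 [-2.3  0.1]
 [ 0.2  1. ]
 [ 1.5 -0.8]
 [ 0.2  0.2]
 [-0.2 -0.9]
 [-1.3 -0.7]
 [ 2.   0.2]
 [-0.8 -0.4]]
```

View pics/ov_scene.png

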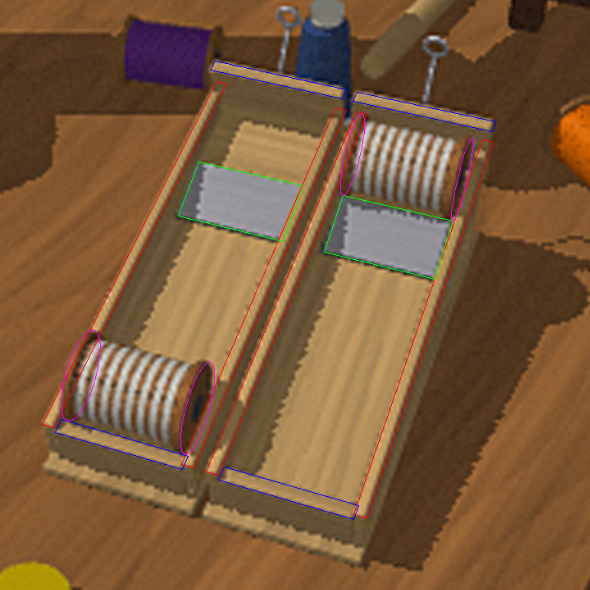

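View pics/ov_side.png

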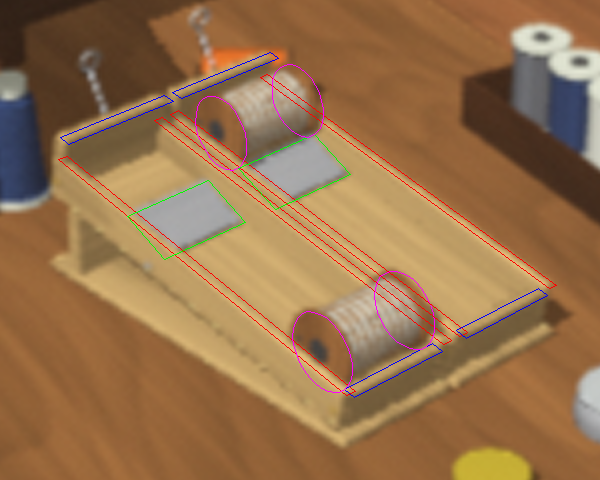

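The fit overlays both views well: gutter origin at (0.5095, −0.001), uphill yaw 1.791, and gutter_b on its −y side. First I'll lift, shut the gripper and turn tool x uphill.

```bash
python3 -m handwheel '[{"dz":-0.5,"az":0.97},{"dz":-0.5,"az":0.97},{"dz":-0.5,"az":0.97},{"dz":-0.5,"az":0.97},{"dz":-0.5,"az":0.97},{"dz":-0.5,"az":0.97},{"dz":-0.3,"az":0.98},{}]' -1
cat > st.py <<'E'
from workcell import bot
from h import *
p=[0.5095,-0.0009,1.7908]
o=bot.get_obs();r=R.from_quat(o["tool_rot"]);Gr=R.from_euler('ZY',[p[2],-np.radians(10)])
print("t",round(o["clock"],2),"tcp",np.round(o["eef_pos"],4),"grip",round(o["grip_width"],4),"F",np.round(o["ft_force"],1),"q",np.round(o["joint_pos"],2))
g=Gr.inv().apply(np.array(o["eef_pos"])-[p[0],p[1],.05])*1000
print("TCP in gutter mm",g.round(1));tgt=Gr*R.from_matrix([[1,0,0],[0,-1,0],[0,0,-1]])
print("rot err in tool (rad)",(r.inv()*tgt).as_rotvec().round(3))
print("vector to (-172,0,50) in tool axes mm",(r.inv().apply(Gr.apply(np.array([-172,0,50])-g))).round(1))
E
python3 st.py
```

```text
t 0.45 tcp [0.1629 0.4727 0.2184] grip 0.0855 F [-0.5  0.  -0.3] q [1.24 0.24 0.   1.34 0.   1.57]
TCP in gutter mm [558.9 234.9  72.5]
rot err in tool (rad) [-0.089  0.159  1.016]
vector to (-172,0,50) in tool axes mm [-575.4 -486.5  149.1]invalid input
```

```bash
python3 -m handwheel '[{"dx":0,"dy":0,"dz":-0.5,"ax":0,"ay":0,"az":0.97},{"dx":0,"dy":0,"dz":-0.5,"ax":0,"ay":0,"az":0.97},{"dx":0,"dy":0,"dz":-0.5,"ax":0,"ay":0,"az":0.97},{"dx":0,"dy":0,"dz":-0.5,"ax":0,"ay":0,"az":0.97},{"dx":0,"dy":0,"dz":-0.5,"ax":0,"ay":0,"az":0.97},{"dx":0,"dy":0,"dz":-0.5,"ax":0,"ay":0,"az":0.97},{"dx":0,"dy":0,"dz":-0.2,"ax":0,"ay":0,"az":0.95}]' -1
python3 st.py
```

```text
clock: 1.15
eef_pos: [0.163, 0.4732, 0.2999]
tool_rot: [0.626, 0.78, 0.001, -0.0]
ft_force: [0.2, -0.5, 0.6]
grip_width: -0.0002
t 1.15 tcp [0.163  0.4732 0.2999] grip -0.0002 F [ 0.2 -0.5  0.6] q [ 1.24  0.22  0.19  1.54 -0.    2.59]
TCP in gutter mm [573.5 234.6 152.6]
rot err in tool (rad) [ 0.001  0.173 -0.002]
vector to (-172,0,50) in tool axes mm [-716.2  236.1  229.5]
```

```bash
python3 -m handwheel '[{"dx":-0.5,"dy":0.2},{"dx":-0.9,"dy":0.4},{"dx":-0.9,"dy":0.4},{"dx":-0.9,"dy":0.4},{"dx":-0.9,"dy":0.4},{"dx":-0.9,"dy":0.4},{"dx":-0.9,"dy":0.4},{"dx":-0.9,"dy":0.4},{"dx":-0.9,"dy":0.4},{"dx":-0.9,"dy":0.4},{"dx":-0.9,"dy":0.4},{"dx":-0.9,"dy":0.4}]' -
python3 -m handwheel '[{"dx":-0.9,"dy":0.4,"ay":0.1},{"dx":-0.9,"dy":0.4,"ay":0.1},{"dx":-0.9,"dy":0.4,"ay":0.1},{"dx":-0.9,"dy":0.4,"ay":0.1},{"dx":-0.9,"dy":0.4,"ay":0.1},{"dx":-0.9,"dy":0.4,"ay":0.1},{"dx":-0.9,"dy":0.3,"ay":0.1},{"dx":-0.9,"dy":0.3,"ay":0.1},{"dx":-0.9,"dy":0.3,"ay":0.1},{"dx":-0.9,"dy":0.2,"ay":0.1},{"dx":-0.9,"ay":0.1},{"dx":-0.5}]' -
python3 st.py
```

```text
t 1.15 tcp [0.163  0.4732 0.2999] grip -0.0002 F [ 0.2 -0.5  0.6] q [ 1.24  0.22  0.19  1.54 -0.    2.59]
TCP in gutter mm [573.5 234.6 152.6]
rot err in tool (rad) [ 0.001  0.173 -0.002]
vector to (-172,0,50) in tool axes mm [-716.2  236.1  229.5]invalid input
invalid input
```

```bash
python3 -m handwheel '[{"dx":-0.5,"dy":0.2,"dz":0,"ax":0,"ay":0,"az":0},{"dx":-0.9,"dy":0.4,"dz":0,"ax":0,"ay":0,"az":0},{"dx":-0.9,"dy":0.4,"dz":0,"ax":0,"ay":0,"az":0},{"dx":-0.9,"dy":0.4,"dz":0,"ax":0,"ay":0,"az":0},{"dx":-0.9,"dy":0.4,"dz":0,"ax":0,"ay":0,"az":0},{"dx":-0.9,"dy":0.4,"dz":0,"ax":0,"ay":0,"az":0},{"dx":-0.9,"dy":0.4,"dz":0,"ax":0,"ay":0,"az":0},{"dx":-0.9,"dy":0.4,"dz":0,"ax":0,"ay":0,"az":0},{"dx":-0.9,"dy":0.4,"dz":0,"ax":0,"ay":0,"az":0},{"dx":-0.9,"dy":0.4,"dz":0,"ax":0,"ay":0,"az":0},{"dx":-0.9,"dy":0.4,"dz":0,"ax":0,"ay":0,"az":0},{"dx":-0.9,"dy":0.4,"dz":0,"ax":0,"ay":0,"az":0}]' -
python3 st.py
```

```text
clock: 2.35
eef_pos: [0.3328, 0.2428, 0.2981]
tool_rot: [0.623, 0.783, -0.0, 0.0]
ft_force: [0.4, 0.0, 0.3]
grip_width: -0.0003
t 2.35 tcp [0.3328 0.2428 0.2981] grip -0.0003 F [0.4 0.  0.3] q [ 0.63  0.04 -0.02  1.51 -0.    1.97]
TCP in gutter mm [315.2 119.2 196.3]
rot err in tool (rad) [-0.001  0.175  0.007]
vector to (-172,0,50) in tool axes mm [-455.1  116.4  228.9]
```

```bash
python3 -m handwheel '[{"dx":-0.9,"dy":0.4,"dz":0,"ax":0,"ay":0,"az":0},{"dx":-0.9,"dy":0.4,"dz":0,"ax":0,"ay":0,"az":0},{"dx":-0.9,"dy":0.4,"dz":0,"ax":0,"ay":0,"az":0},{"dx":-0.9,"dy":0.4,"dz":0,"ax":0,"ay":0,"az":0},{"dx":-0.9,"dy":0.4,"dz":0,"ax":0,"ay":0,"az":0},{"dx":-0.9,"dy":0.4,"dz":0,"ax":0,"ay":0,"az":0},{"dx":-0.9,"dy":0.4,"dz":0,"ax":0,"ay":0,"az":0},{"dx":-0.9,"dy":0.4,"dz":0,"ax":0,"ay":0,"az":0},{"dx":-0.9,"dy":0.4,"dz":0,"ax":0,"ay":0,"az":0},{"dx":-0.9,"dy":0.4,"dz":0,"ax":0,"ay":0,"az":0},{"dx":-0.9,"dy":0.4,"dz":0,"ax":0,"ay":0,"az":0},{"dx":-0.9,"dy":0.2,"dz":0,"ax":0,"ay":0,"az":0}]' -
python3 st.py
```

```text
clock: 3.55
eef_pos: [0.5046, 0.0052, 0.2978]
tool_rot: [0.623, 0.783, -0.0, -0.0]
ft_force: [-0.1, -0.1, -0.8]
grip_width: -0.0001
t 3.55 tcp [0.5046 0.0052 0.2978] grip -0.0001 F [-0.1 -0.1 -0.8] q [ 0.01  0.23  0.2   1.54 -0.    1.35]
TCP in gutter mm [ 50.    3.4 242.8]
rot err in tool (rad) [-0.002  0.175  0.007]
vector to (-172,0,50) in tool axes mm [-185.1    2.4  228.5]
```

```bash
python3 -m handwheel '[{"dx":-0.9,"dy":0,"dz":0,"ax":0,"ay":0.2,"az":0},{"dx":-0.9,"dy":0,"dz":0,"ax":0,"ay":0.2,"az":0},{"dx":-0.9,"dy":0,"dz":0,"ax":0,"ay":0.2,"az":0},{"dx":-0.9,"dy":0,"dz":0,"ax":0,"ay":0.2,"az":0},{"dx":-0.9,"dy":0,"dz":0,"ax":0,"ay":0.2,"az":0},{"dx":-0.5,"dy":0,"dz":0,"ax":0,"ay":0.16,"az":0},{"dx":0,"dy":0,"dz":0,"ax":0,"ay":0,"az":0}]' -
python3 st.py
```

```text
clock: 4.25
eef_pos: [0.5314, -0.1174, 0.2882]
tool_rot: [0.622, 0.778, 0.054, -0.069]
ft_force: [0.3, 0.2, -0.6]
grip_width: -0.0002
t 4.25 tcp [ 0.5314 -0.1174  0.2882] grip -0.0002 F [ 0.3  0.2 -0.6] q [-0.3   0.39  0.38  1.65  0.15  1.04]
TCP in gutter mm [-75.3   4.  255.2]
rot err in tool (rad) [-0.003 -0.     0.002]
vector to (-172,0,50) in tool axes mm [-96.8   4.4 205.1]
```

```bash
python3 -m handwheel '[{"dx":-1,"dy":0.18,"dz":0,"ax":0,"ay":0,"az":0},{"dx":-1,"dy":0,"dz":0.2,"ax":0,"ay":0,"az":0},{"dx":-1,"dy":0,"dz":0.8,"ax":0,"ay":0,"az":0},{"dx":-0.9,"dy":0,"dz":0.9,"ax":0,"ay":0,"az":0},{"dx":0,"dy":0,"dz":1,"ax":0,"ay":0,"az":0},{"dx":0,"dy":0,"dz":1,"ax":0,"ay":0,"az":0},{"dx":0,"dy":0,"dz":1,"ax":0,"ay":0,"az":0},{"dx":0,"dy":0,"dz":0.6,"ax":0,"ay":0,"az":0},{"dx":0,"dy":0,"dz":0,"ax":0,"ay":0,"az":0}]' -
python3 st.py
python3 - <<'E'
from workcell import bot
import cv2
for n,(x,y) in (("scene",(210,160)),("side",(270,150))):
    c=bot.camera(n)["img"][:,:,::-1];cv2.imwrite(f"pics/{n}1f.png",c)
    cv2.imwrite(f"pics/{n}1.png",cv2.resize(c[y:y+150,x:x+200],None,fx=4,fy=4,interpolation=cv2.INTER_CUBIC))
E
```

```text
clock: 5.15
eef_pos: [0.5502, -0.1824, 0.1351]
tool_rot: [0.62, 0.779, 0.053, -0.071]
ft_force: [-0.1, 0.3, 0.8]
grip_width: 0.0004
t 5.15 tcp [ 0.5502 -0.1824  0.1351] grip 0.0004 F [-0.1  0.3  0.8] q [-0.4   0.53  0.2   1.35  0.14  0.94]
TCP in gutter mm [-1.684e+02 -1.000e-01  1.161e+02]
rot err in tool (rad) [-0.006 -0.003  0.006]
vector to (-172,0,50) in tool axes mm [-3.8  0.2 66.1]
```

View pics/scene1.png

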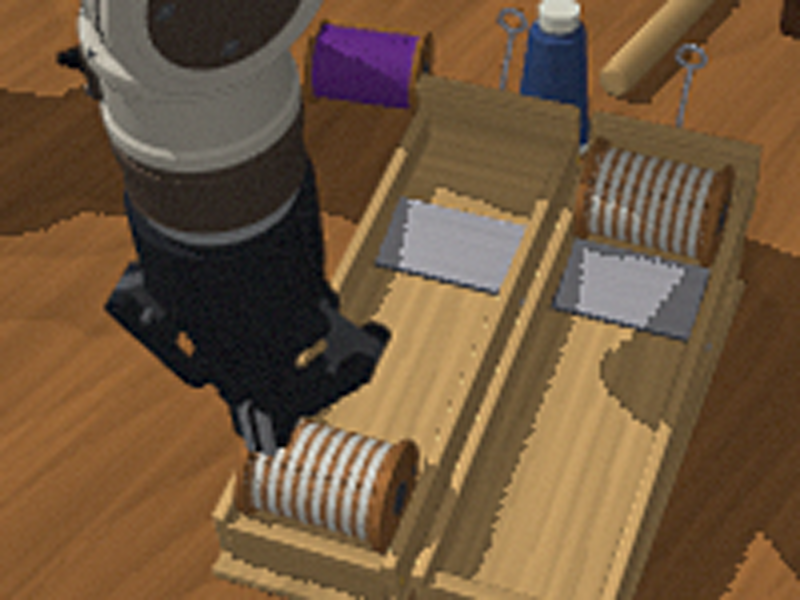

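View pics/side1.png

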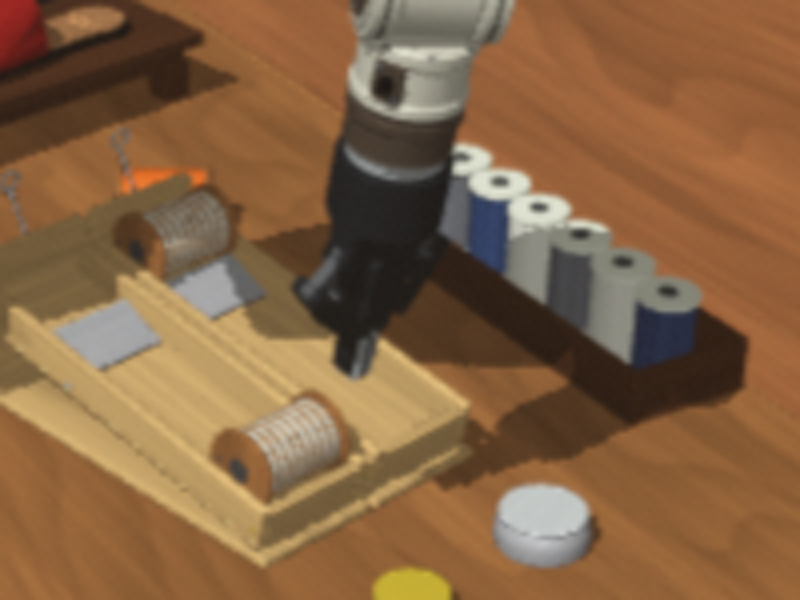

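```bash
python3 - <<'E'
from h import *
e=np.array([0.5502,-0.1824,0.1351]);r=R.from_quat([0.62,0.779,0.053,-0.071])
for d in (0,10,19,32):
    P=e+r.apply([0,0,d/1000]); print(d,P.round(4),proj("scene",P),proj("side",P))
E
```

```text
0 [ 0.5502 -0.1824  0.1351] [[278.40782154 272.98169635]] [[356.78999461 247.15155121]]
10 [ 0.5498 -0.1807  0.1253] [[278.99662842 275.97011462]] [[356.19536515 250.04828687]]
19 [ 0.5493 -0.1792  0.1164] [[279.51766685 278.61458228]] [[355.66399267 252.63686631]]
32 [ 0.5488 -0.1769  0.1036] [[280.25582813 282.36103071]] [[354.90272484 256.34538029]]
```

```bash
python3 - <<'E'
from workcell import bot
from h import *
o=bot.get_obs();e=np.array(o["eef_pos"]);r=R.from_quat(o["tool_rot"]);print(o["clock"],e,o["grip_width"])
t=[]
for n in("scene","side"):
    c=bot.camera(n);im=c["img"][:,:,::-1].copy();K[n]=(c["intrinsics"][0][0],c["intrinsics"][0][2],c["intrinsics"][1][2]);E[n]=(c["eye"],c["rotation"])
    S=8;im=cv2.resize(im,None,fx=S,fy=S,interpolation=cv2.INTER_CUBIC);q=proj(n,e)[0]
    for d,col in((0,(0,0,255)),(19,(0,255,0)),(-20,(255,0,255))):
        u=proj(n,e+r.apply([0,0,d/1000]))[0]*S+S/2;cv2.circle(im,tuple(int(v) for v in u),4,col,-1)
    x,y=int(q[0]*S),int(q[1]*S);t.append(im[y-280:y+280,x-190:x+190])
cv2.imwrite("pics/tip.png",np.hstack(t))
E
```

```text
5.25 [ 0.55233691 -0.18355972  0.13802097] 0.00020022940616776943
```

View pics/tip.png

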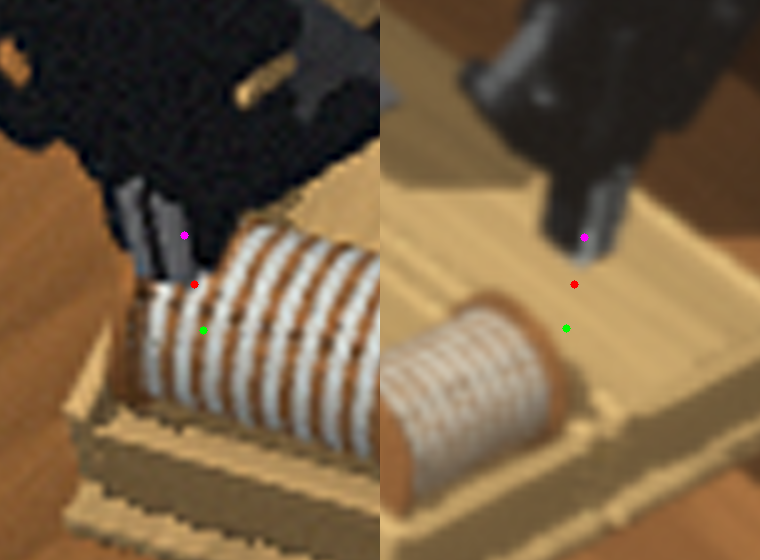

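```bash
cat > tri.py <<'E'
from h import *
def tri(a,b):
    return least_squares(lambda P:np.r_[proj("scene",P)[0]-a,proj("side",P)[0]-b],[.5,0,.1]).x
E
python3 - <<'E'
from tri import *
from workcell import bot
o=bot.get_obs();e=np.array(o["eef_pos"]);r=R.from_quat(o["tool_rot"]);print(o["clock"],e,o["joint_pos"])
e0=np.array([ 0.55233691,-0.18355972,0.13802097])
a=proj("scene",e0)[0];b=proj("side",e0)[0];print(a,b)
for da,db in (((-35/8,-0.5),(-9/8,-29/8)),((-25/8,-4/8),(-2/8,-25/8)),((-45/8,-4/8),(-20/8,-29/8))):
  P=tri(a+da,b+db);print(P,"res",proj("scene",P)[0]-a-da,proj("side",P)[0]-b-db,"in tool mm",r.inv().apply(P-e)*1000)
for n in ("scene","side"):
  c=bot.camera(n);print(np.array(c["eye"])-E[n][0],np.array(c["rotation"])-E[n][1])
E
python3 st.py
```

```text
5.35 [ 0.55332124 -0.18424826  0.13905569] [-0.39778837  0.52801986  0.20875313  1.35099536  0.14110522  0.94138964]
[278.88930325 272.72256879] [357.73329784 246.20392487]
[ 0.54852944 -0.19044653  0.14769351] res [ 0.24702613 -1.71351511] [1.43840049 2.0394046 ] in tool mm [-3.41850149 -6.03271285 -9.37614239]
[ 0.55057579 -0.18962868  0.14687591] res [ 0.17755602 -1.23209135] [1.03607956 1.46727923] in tool mm [-3.22265782 -3.85740364 -8.50747387]
[ 0.54553163 -0.190162    0.14688807] res [ 0.30888592 -2.1419489 ] [1.79198931 2.54316955] in tool mm [-2.62519209 -8.89373828 -8.42652929]
[-4.92544550e-09 -2.28123254e-09 -4.69731598e-09] [-1.48734369e-09 -2.18093588e-09  1.95134624e-09  3.26775362e-09]
[ 2.61474320e-09  2.88927904e-09 -4.75298689e-10] [-4.86830376e-09  9.83882614e-10  1.65435871e-09  3.61020919e-09]
t 5.45 tcp [ 0.5534 -0.1844  0.139 ] grip -0.0002 F [-0.7  0.1  0.5] q [-0.4   0.53  0.21  1.35  0.14  0.94]
TCP in gutter mm [-170.3   -2.8  120.4]
rot err in tool (rad) [0.002 0.002 0.004]
vector to (-172,0,50) in tool axes mm [-1.5 -2.9 70.4]
```

```bash
python3 - <<'E'
from workcell import bot
from h import *
c=bot.camera("wrist");o=bot.get_obs();e=np.array(o["eef_pos"]);r=R.from_quat(o["tool_rot"]);print(e,o["grip_width"],"eye in tool",r.inv().apply(np.array(c["eye"])-e))
K["w"]=(c["intrinsics"][0][0],c["intrinsics"][0][2],c["intrinsics"][1][2]);E["w"]=(c["eye"],c["rotation"])
im=c["img"][:,:,::-1].copy()
for d,col in((0,(0,0,255)),(19,(0,255,0)),(-20,(255,0,255)),(-10,(255,255,0))):
    u=proj("w",e+r.apply([0,0,d/1000]))[0];print(d,u);cv2.circle(im,tuple(int(v) for v in u),3,col,-1)
cv2.imwrite("pics/w2.png",im)
E
```

```text
[ 0.55330265 -0.18436097  0.13880178] -0.0001370871366581382 eye in tool [ 0.06867479 -0.00043759 -0.15493245]
0 [323.92982098 294.21752346]
19 [323.84092445 278.51398518]
-20 [324.04708561 314.93227607]
-10 [323.98487933 303.94356022]
```

View pics/w2.png

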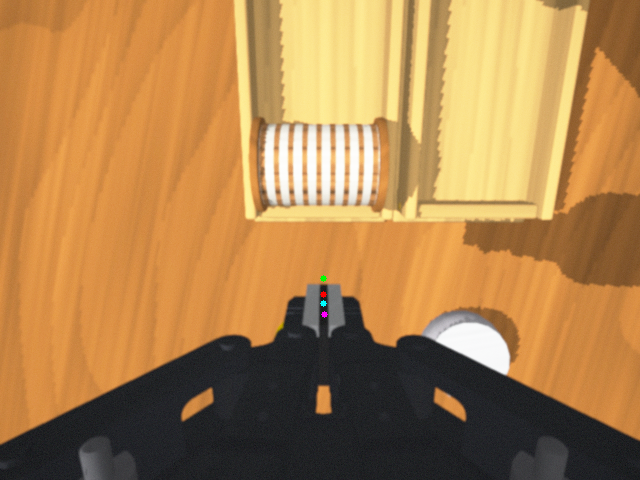

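The camera views put the fingertips near the TCP, or behind it, which doesn't match the "19 mm ahead" in the spec. I'll go down in stages and check each one, keeping clear of the lip.

```bash
python3 -m handwheel '[{"dx":-0.32,"dy":-0.11,"dz":0.3,"ax":0,"ay":0,"az":0},{"dx":0,"dy":0,"dz":0.6,"ax":0,"ay":0,"az":0},{"dx":0,"dy":0,"dz":0.6,"ax":0,"ay":0,"az":0},{"dx":0,"dy":0,"dz":0.6,"ax":0,"ay":0,"az":0},{"dx":0,"dy":0,"dz":0.5,"ax":0,"ay":0,"az":0},{"dx":0,"dy":0,"dz":0,"ax":0,"ay":0,"az":0},{"dx":0,"dy":0,"dz":0,"ax":0,"ay":0,"az":0},{"dx":0,"dy":0,"dz":0,"ax":0,"ay":0,"az":0}]' -
python3 st.py
cat > look.py <<'E'
import sys
from workcell import bot
from h import *
o=bot.get_obs();e=np.array(o["eef_pos"]);r=R.from_quat(o["tool_rot"])
t=[]
for n in("scene","side"):
    c=bot.camera(n);im=c["img"][:,:,::-1].copy()
    S=6;im=cv2.resize(im,None,fx=S,fy=S,interpolation=cv2.INTER_CUBIC);q=proj(n,e)[0]
    for d,col in((0,(0,0,255)),(19,(0,255,0)),(-20,(255,0,255))):
        u=proj(n,e+r.apply([0,0,d/1000]))[0]*S+S/2;cv2.circle(im,tuple(int(v) for v in u),3,col,-1)
    x,y=int(q[0]*S),int(q[1]*S);y0=max(y-300,0);t.append(im[y0:y0+540,x-200:x+200])
cv2.imwrite(f"pics/{sys.argv[1]}.png",np.hstack(t))
E
python3 look.py l1
```

```text
clock: 6.3
eef_pos: [0.5498, -0.1818, 0.073]
tool_rot: [0.622, 0.779, 0.054, -0.067]
ft_force: [0.2, 0.4, 0.4]
grip_width: 0.0001
t 6.3 tcp [ 0.5498 -0.1818  0.073 ] grip 0.0001 F [0.2 0.4 0.4] q [-0.4   0.57  0.1   1.2   0.14  0.94]
TCP in gutter mm [-1.785e+02  1.000e-01  5.480e+01]
rot err in tool (rad) [0.001 0.001 0.004]
vector to (-172,0,50) in tool axes mm [6.5 0.1 4.8]
```

View pics/l1.png

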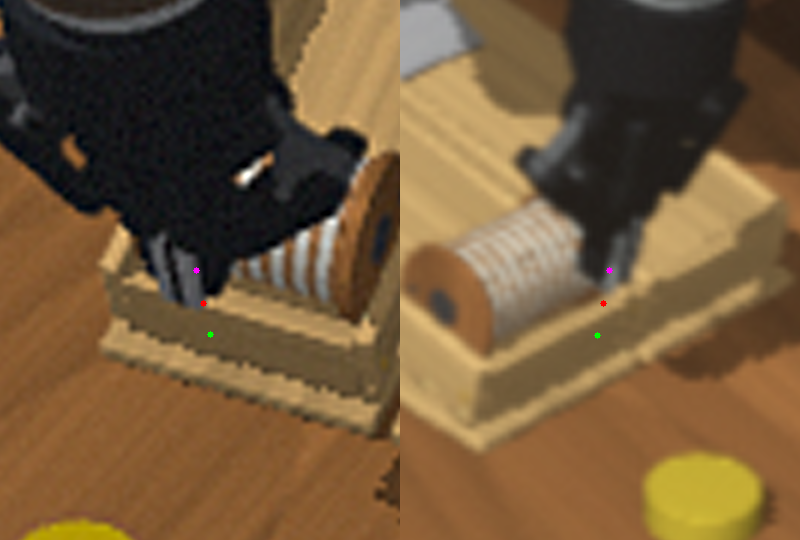

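```bash
python3 -m handwheel '[{"dx":-0.2,"dy":0,"dz":0.3,"ax":0,"ay":0,"az":0},{"dx":0,"dy":0,"dz":0.3,"ax":0,"ay":0,"az":0},{"dx":0,"dy":0,"dz":0.2,"ax":0,"ay":0,"az":0},{"dx":0,"dy":0,"dz":0,"ax":0,"ay":0,"az":0},{"dx":0,"dy":0,"dz":0,"ax":0,"ay":0,"az":0},{"dx":0,"dy":0,"dz":0,"ax":0,"ay":0,"az":0}]' -
python3 st.py;python3 look.py l2
python3 - <<'E'
from workcell import bot
import cv2
cv2.imwrite("pics/w3.png",bot.camera("wrist")["img"][:,:,::-1])
E
```

```text
clock: 7.0
eef_pos: [0.5497, -0.1828, 0.0518]
tool_rot: [0.621, 0.779, 0.054, -0.068]
ft_force: [-0.8, 0.0, -0.2]
grip_width: -0.0001
t 7.0 tcp [ 0.5497 -0.1828  0.0518] grip -0.0001 F [-0.8  0.  -0.2] q [-0.4   0.59  0.08  1.16  0.14  0.94]
TCP in gutter mm [-183.1    0.5   34.1]
rot err in tool (rad) [-0.     0.001  0.004]
vector to (-172,0,50) in tool axes mm [ 11.1   0.5 -15.9]
```

View pics/l2.png

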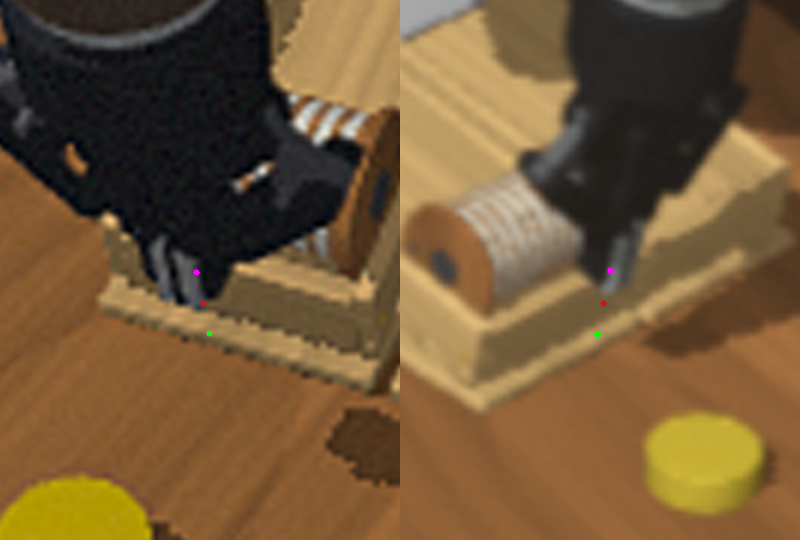

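View pics/w3.png

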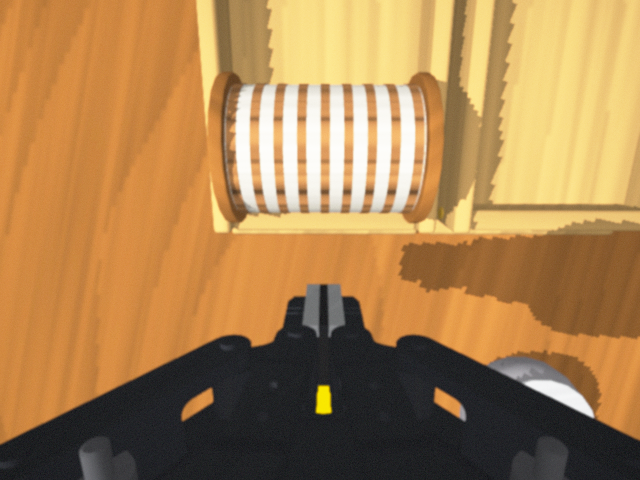

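```bash
python3 - <<'E'
from workcell import bot
from h import *
c=bot.camera("wrist");o=bot.get_obs();e=np.array(o["eef_pos"]);r=R.from_quat(o["tool_rot"])
k=c["intrinsics"];eye=r.inv().apply(np.array(c["eye"])-e)*1000
def ray(u,v): return r.inv().apply(R.from_quat(c["rotation"]).apply([(u-k[0][2])/k[0][0],(v-k[1][2])/k[1][1],1]))
print("eye",eye,"axis",ray(k[0][2],k[1][2]))
for u,v in((323,285),(323,297),(305,285),(341,285),(303,330)):
  d=ray(u,v)
  for X in(-11,0,6,11): print((u,v),X,(eye+d*(X-eye[0])/d[0]).round(1))
E
```

```text
eye [  68.64476519   -0.46076867 -154.7612439 ] axis [-2.68088185e-01  4.19767555e-04  9.63394285e-01]
(323, 285) -11 [-11.   -0.5  37.4]
(323, 285) 0 [ 0.  -0.5 10.8]
(323, 285) 6 [ 6.  -0.5 -3.6]
(323, 285) 11 [ 11.   -0.5 -15.7]
(323, 297) -11 [-11.   -0.5  21.5]
(323, 297) 0 [ 0.  -0.5 -2.8]
(323, 297) 6 [  6.   -0.5 -16.1]
(323, 297) 11 [ 11.   -0.5 -27.2]
(305, 285) -11 [-11.  -10.4  37.4]
(305, 285) 0 [ 0.  -9.  10.8]
(305, 285) 6 [ 6.  -8.3 -3.6]
(305, 285) 11 [ 11.   -7.7 -15.7]
(341, 285) -11 [-11.    9.4  37.4]
(341, 285) 0 [ 0.   8.  10.8]
(341, 285) 6 [ 6.   7.3 -3.6]
(341, 285) 11 [ 11.    6.7 -15.7]
(303, 330) -11 [-11.   -8.9 -12. ]
(303, 330) 0 [  0.   -7.8 -31.7]
(303, 330) 6 [  6.   -7.1 -42.5]
(303, 330) 11 [ 11.   -6.6 -51.4]
```

All three cameras put the tips about 14 mm behind the reported TCP. At TCP z=16 the tip should be at about 30 mm. If the spec were right instead, the finger would touch the lip early, around TCP x=−171. I'll approach slowly and watch the force.

```bash
python3 -m handwheel '[{"dx":0,"dy":0,"dz":0.3,"ax":0,"ay":0,"az":0},{"dx":0,"dy":0,"dz":0.3,"ax":0,"ay":0,"az":0},{"dx":0.1,"dy":0.02,"dz":0.06,"ax":0,"ay":0,"az":0},{"dx":0.1,"dy":0,"dz":0,"ax":0,"ay":0,"az":0},{"dx":0.1,"dy":0,"dz":0,"ax":0,"ay":0,"az":0},{"dx":0,"dy":0,"dz":0,"ax":0,"ay":0,"az":0},{"dx":0,"dy":0,"dz":0,"ax":0,"ay":0,"az":0}]' -
python3 st.py;python3 look.py l3
```

```text
clock: 7.9
eef_pos: [0.548, -0.1726, 0.037]
tool_rot: [0.621, 0.779, 0.054, -0.068]
ft_force: [-0.9, 0.7, 0.3]
grip_width: -0.0004
t 7.9 tcp [ 0.548  -0.1726  0.037 ] grip -0.0004 F [-0.9  0.7  0.3] q [-0.38  0.6   0.04  1.12  0.14  0.96]
TCP in gutter mm [-1.756e+02 -1.000e-01  1.780e+01]
rot err in tool (rad) [-0.     0.001  0.004]
vector to (-172,0,50) in tool axes mm [  3.5  -0.1 -32.2]
```

View pics/l3.png

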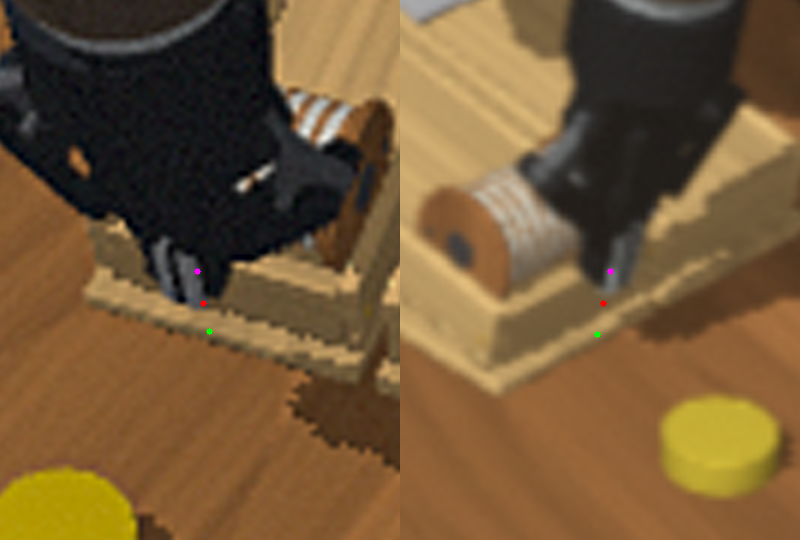

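```bash
python3 - <<'E'
from workcell import bot
from h import *
o=bot.get_obs();e=np.array(o["eef_pos"]);r=R.from_quat(o["tool_rot"]);p=[0.5095,-0.0009,1.7908]
t=[]
for n in("scene","side"):
    c=bot.camera(n);im=c["img"][:,:,::-1].copy();S=8;im=cv2.resize(im,None,fx=S,fy=S,interpolation=cv2.INTER_CUBIC);q=proj(n,e)[0]
    D=lambda P,col:cv2.polylines(im,[(proj(n,P)*S+S/2).astype(int)],True,col,1)
    for d,col in((-14,(0,0,255)),(19,(0,255,0)),(2,(255,255,0))): D(e+r.apply(np.array([[-11,-8,d],[11,-8,d],[11,8,d],[-11,8,d]])/1000),col)
    D(G(p,[(-160,-43,18),(-160,43,18),(-150,43,18),(-150,-43,18)]),(255,0,0))
    for yy in(-40,40): D(G(p,[(-122+30*np.cos(a),yy,30+30*np.sin(a)) for a in np.linspace(0,6.28,30)]),(255,0,255))
    x,y=int(q[0]*S),int(q[1]*S);t.append(im[y-330:y+210,x-200:x+200])
cv2.imwrite("pics/l4.png",np.hstack(t))
E
```

```text
(no output)
```

View pics/l4.png

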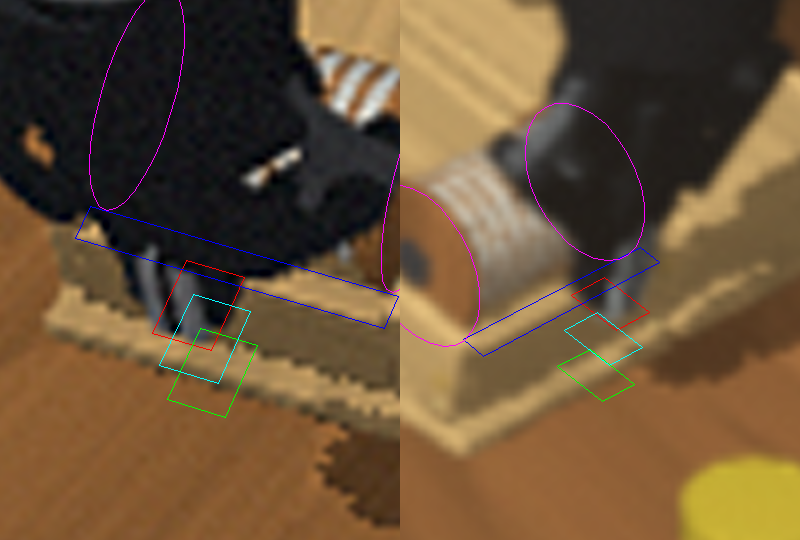

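```bash
python3 -m handwheel '[{"dx":0.1,"dy":0,"dz":0.16,"ax":0,"ay":0,"az":0},{"dx":0.1,"dy":0,"dz":0,"ax":0,"ay":0,"az":0},{"dx":0.1,"dy":0,"dz":0,"ax":0,"ay":0,"az":0},{"dx":0.1,"dy":0,"dz":0,"ax":0,"ay":0,"az":0},{"dx":0,"dy":0,"dz":0,"ax":0,"ay":0,"az":0}]' -
python3 st.py
python3 -m handwheel '[{"dx":0.1,"dy":0,"dz":0,"ax":0,"ay":0,"az":0},{"dx":0.1,"dy":0,"dz":0,"ax":0,"ay":0,"az":0},{"dx":0.1,"dy":0,"dz":0,"ax":0,"ay":0,"az":0},{"dx":0.1,"dy":0,"dz":0,"ax":0,"ay":0,"az":0},{"dx":0.1,"dy":0,"dz":0,"ax":0,"ay":0,"az":0},{"dx":0,"dy":0,"dz":0,"ax":0,"ay":0,"az":0}]' -
python3 st.py; python3 look.py l5
```

```text
clock: 8.6
eef_pos: [0.5454, -0.162, 0.0346]
tool_rot: [0.621, 0.779, 0.054, -0.068]
ft_force: [-0.3, -0.9, -0.0]
grip_width: -0.0001
t 8.6 tcp [ 0.5454 -0.162   0.0346] grip -0.0001 F [-0.3 -0.9 -0. ] q [-0.37  0.59  0.02  1.1   0.14  0.97]
TCP in gutter mm [-1.652e+02  1.000e-01  1.350e+01]
rot err in tool (rad) [-0.001  0.001  0.004]
vector to (-172,0,50) in tool axes mm [ -6.8   0.1 -36.5]
clock: 9.2
eef_pos: [0.5426, -0.1499, 0.0368]
tool_rot: [0.621, 0.779, 0.054, -0.068]
ft_force: [0.2, 0.2, -0.1]
grip_width: 0.0001
t 9.2 tcp [ 0.5426 -0.1499  0.0368] grip 0.0001 F [ 0.2  0.2 -0.1] q [-0.35  0.57 -0.    1.09  0.15  0.99]
TCP in gutter mm [-152.7    0.2   13.5]
rot err in tool (rad) [-0.001  0.     0.004]
vector to (-172,0,50) in tool axes mm [-19.4   0.1 -36.5]
```

View pics/l5.png

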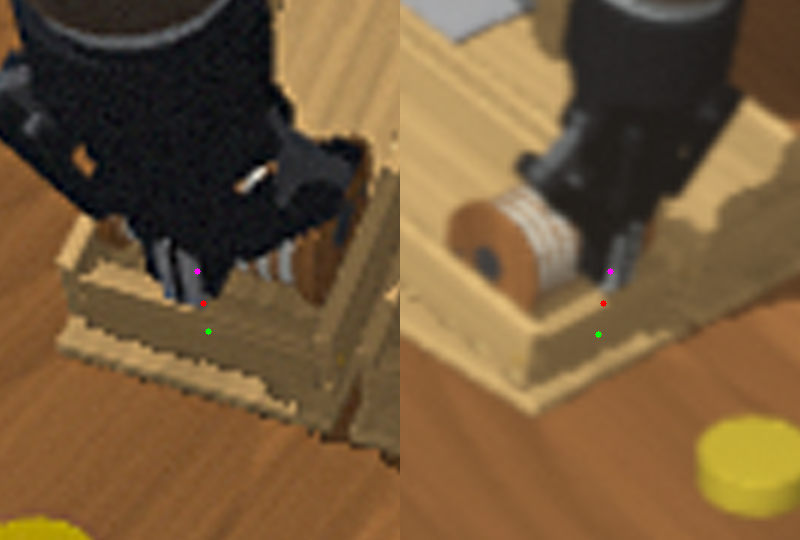

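The spool is off the lip and rolling, and the lip hasn't been touched. I'll keep pushing at about 0.1 m/s.

```bash
python3 -m handwheel '[{"dx":0.2,"dy":0,"dz":0,"ax":0,"ay":0,"az":0},{"dx":0.3,"dy":0,"dz":0,"ax":0,"ay":0,"az":0},{"dx":0.4,"dy":0,"dz":0,"ax":0,"ay":0,"az":0},{"dx":0.4,"dy":0,"dz":0,"ax":0,"ay":0,"az":0},{"dx":0.4,"dy":0,"dz":0,"ax":0,"ay":0,"az":0},{"dx":0.4,"dy":0,"dz":0,"ax":0,"ay":0,"az":0},{"dx":0.4,"dy":0,"dz":0,"ax":0,"ay":0,"az":0},{"dx":0.4,"dy":0,"dz":0,"ax":0,"ay":0,"az":0},{"dx":0.4,"dy":0,"dz":0,"ax":0,"ay":0,"az":0},{"dx":0.4,"dy":0,"dz":0,"ax":0,"ay":0,"az":0},{"dx":0.3,"dy":0,"dz":0,"ax":0,"ay":0,"az":0},{"dx":0.2,"dy":0,"dz":0,"ax":0,"ay":0,"az":0}]' -
python3 st.py; python3 look.py l6
```

```text
clock: 10.5
eef_pos: [0.5196, -0.0488, 0.055]
tool_rot: [0.621, 0.779, 0.054, -0.068]
ft_force: [2.2, -0.3, 0.1]
grip_width: 0.0001
t 10.5 tcp [ 0.5196 -0.0488  0.055 ] grip 0.0001 F [ 2.2 -0.3  0.1] q [-0.19  0.46 -0.13  1.04  0.16  1.15]
TCP in gutter mm [-47.3   0.6  13.4]
rot err in tool (rad) [-0.001  0.001  0.004]
vector to (-172,0,50) in tool axes mm [-1.247e+02  1.000e-01 -3.650e+01]
```

View pics/l6.png

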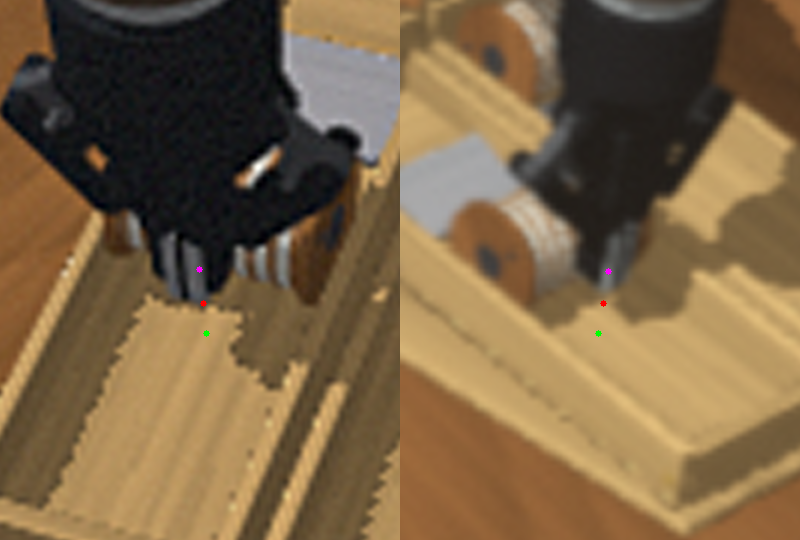

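```bash
python3 -m handwheel '[{"dx":0.3,"dy":0,"dz":0,"ax":0,"ay":0,"az":0},{"dx":0.3,"dy":0,"dz":0,"ax":0,"ay":0,"az":0},{"dx":0.3,"dy":0,"dz":0,"ax":0,"ay":0,"az":0},{"dx":0.3,"dy":0,"dz":0,"ax":0,"ay":0,"az":0},{"dx":0.3,"dy":0,"dz":0,"ax":0,"ay":0,"az":0},{"dx":0.3,"dy":0,"dz":0,"ax":0,"ay":0,"az":0},{"dx":0.3,"dy":0,"dz":0,"ax":0,"ay":0,"az":0},{"dx":0.3,"dy":0,"dz":0,"ax":0,"ay":0,"az":0},{"dx":0.2,"dy":0,"dz":0,"ax":0,"ay":0,"az":0},{"dx":0.2,"dy":0,"dz":0,"ax":0,"ay":0,"az":0},{"dx":0.2,"dy":0,"dz":0,"ax":0,"ay":0,"az":0},{"dx":0.2,"dy":0,"dz":0,"ax":0,"ay":0,"az":0}]' -
python3 st.py; python3 look.py l7
```

```text
clock: 11.8
eef_pos: [0.5021, 0.0277, 0.0687]
tool_rot: [0.622, 0.779, 0.054, -0.068]
ft_force: [0.6, -0.6, 0.1]
grip_width: 0.0001
t 11.8 tcp [0.5021 0.0277 0.0687] grip 0.0001 F [ 0.6 -0.6  0.1] q [-0.05  0.4  -0.2   1.02  0.17  1.29]
TCP in gutter mm [32.3  1.  13.2]
rot err in tool (rad) [-0.001  0.     0.003]
vector to (-172,0,50) in tool axes mm [-204.4    0.3  -36.7]
```

View pics/l7.png

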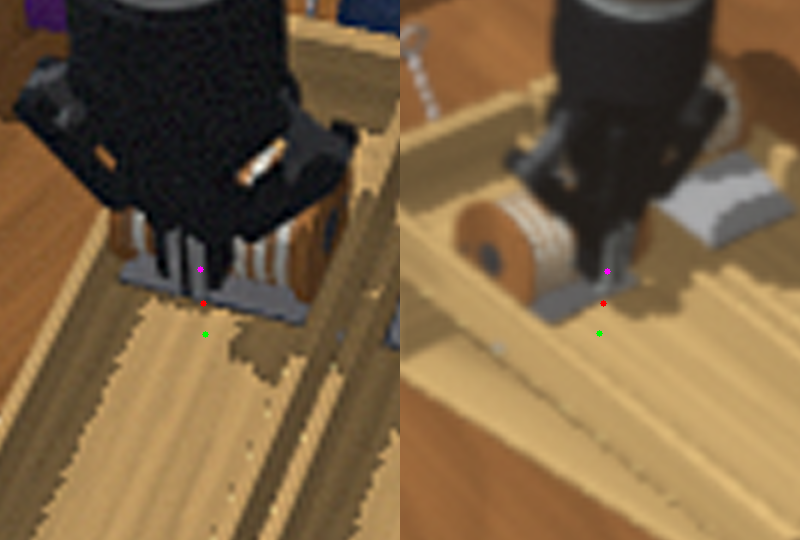

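```bash
python3 -m handwheel '[{"dx":0.16,"dy":0,"dz":0,"ax":0,"ay":0,"az":0},{"dx":0.16,"dy":0,"dz":0,"ax":0,"ay":0,"az":0},{"dx":0.16,"dy":0,"dz":0,"ax":0,"ay":0,"az":0},{"dx":0.16,"dy":0,"dz":0,"ax":0,"ay":0,"az":0},{"dx":0.16,"dy":0,"dz":0,"ax":0,"ay":0,"az":0},{"dx":0.16,"dy":0,"dz":0,"ax":0,"ay":0,"az":0},{"dx":0.16,"dy":0,"dz":0,"ax":0,"ay":0,"az":0},{"dx":0.16,"dy":0,"dz":0,"ax":0,"ay":0,"az":0},{"dx":0.16,"dy":0,"dz":0,"ax":0,"ay":0,"az":0},{"dx":0.1,"dy":0,"dz":0,"ax":0,"ay":0,"az":0},{"dx":0,"dy":0,"dz":0,"ax":0,"ay":0,"az":0}]' -
python3 st.py; python3 look.py l8
```

```text
clock: 13.0
eef_pos: [0.4938, 0.0647, 0.0754]
tool_rot: [0.621, 0.779, 0.054, -0.068]
ft_force: [0.1, -0.3, -0.5]
grip_width: 0.0002
t 13.0 tcp [0.4938 0.0647 0.0754] grip 0.0002 F [ 0.1 -0.3 -0.5] q [ 0.02  0.37 -0.22  1.01  0.17  1.37]
TCP in gutter mm [70.8  1.  13.3]
rot err in tool (rad) [-0.001  0.     0.004]
vector to (-172,0,50) in tool axes mm [-242.8    0.   -36.6]
```

View pics/l8.png

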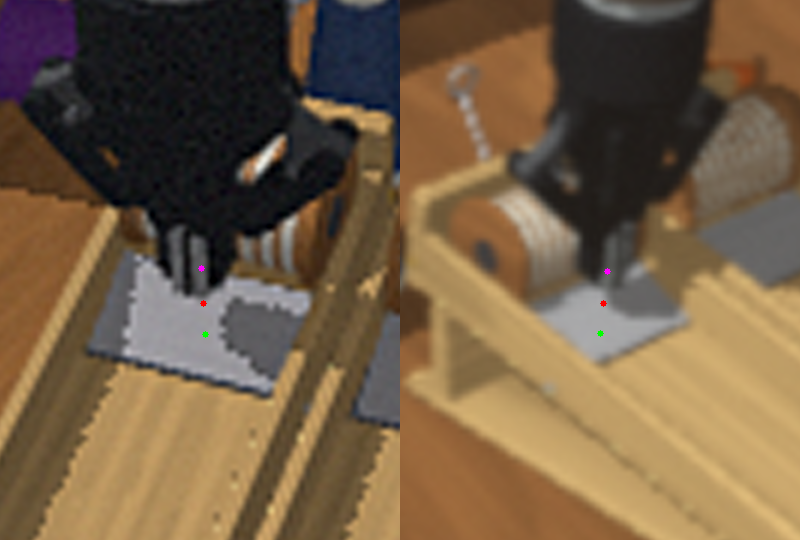

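```bash
python3 -m handwheel '[{"dx":0.08,"dy":0,"dz":0,"ax":0,"ay":0,"az":0},{"dx":0.08,"dy":0,"dz":0,"ax":0,"ay":0,"az":0},{"dx":0.08,"dy":0,"dz":0,"ax":0,"ay":0,"az":0},{"dx":0.08,"dy":0,"dz":0,"ax":0,"ay":0,"az":0},{"dx":0.06,"dy":0,"dz":0,"ax":0,"ay":0,"az":0},{"dx":0,"dy":0,"dz":0,"ax":0,"ay":0,"az":0},{"dx":0,"dy":0,"dz":0,"ax":0,"ay":0,"az":0}]' -
python3 st.py; python3 look.py l9
```

```text
clock: 13.8
eef_pos: [0.4918, 0.0735, 0.0769]
tool_rot: [0.621, 0.779, 0.054, -0.068]
ft_force: [-0.1, 0.0, -0.4]
grip_width: 0.0
t 13.8 tcp [0.4918 0.0735 0.0769] grip 0.0 F [-0.1  0.  -0.4] q [ 0.04  0.37 -0.22  1.01  0.17  1.38]
TCP in gutter mm [80.   1.1 13.3]
rot err in tool (rad) [-0.001  0.001  0.004]
vector to (-172,0,50) in tool axes mm [-2.52e+02  2.00e-01 -3.66e+01]
```

View pics/l9.png

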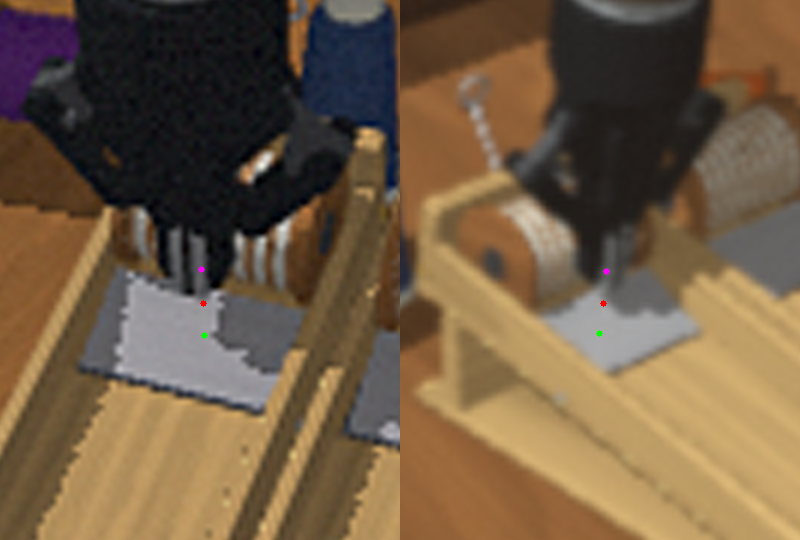

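```bash
python3 -m handwheel '[{"dx":0.06,"dy":0,"dz":0,"ax":0,"ay":0,"az":0},{"dx":0,"dy":0,"dz":0,"ax":0,"ay":0,"az":0},{"dx":0,"dy":0,"dz":0,"ax":0,"ay":0,"az":0}]' -;python3 st.py|head -2
python3 -m handwheel '[{"dx":0.04,"dy":0,"dz":0,"ax":0,"ay":0,"az":0},{"dx":0,"dy":0,"dz":0,"ax":0,"ay":0,"az":0},{"dx":0,"dy":0,"dz":0,"ax":0,"ay":0,"az":0}]' -;python3 st.py|head -2
```

```text
clock: 14.2
eef_pos: [0.4915, 0.0749, 0.0773]
tool_rot: [0.621, 0.779, 0.054, -0.068]
ft_force: [0.4, -0.1, -0.5]
grip_width: -0.0001
t 14.2 tcp [0.4915 0.0749 0.0773] grip -0.0001 F [ 0.4 -0.1 -0.5] q [ 0.04  0.37 -0.22  1.01  0.17  1.39]
TCP in gutter mm [81.5  1.  13.3]
clock: 14.5
eef_pos: [0.4912, 0.0759, 0.0774]
tool_rot: [0.621, 0.779, 0.054, -0.068]
ft_force: [-0.5, -0.1, 0.3]
grip_width: 0.0004
t 14.5 tcp [0.4912 0.0759 0.0774] grip 0.0004 F [-0.5 -0.1  0.3] q [ 0.04  0.37 -0.22  1.01  0.17  1.39]
TCP in gutter mm [82.4  1.1 13.3]
```

```bash
for i in 1; do python3 -m handwheel '[{"dx":0.04,"dy":0,"dz":0,"ax":0,"ay":0,"az":0},{"dx":0,"dy":0,"dz":0,"ax":0,"ay":0,"az":0}]' - >/dev/null;python3 st.py|head -2; done
python3 -m handwheel '[{"dx":0.04,"dy":0,"dz":0,"ax":0,"ay":0,"az":0},{"dx":0,"dy":0,"dz":0,"ax":0,"ay":0,"az":0}]' - >/dev/null;python3 st.py|head -2
python3 look.py l10
```

```text
t 14.7 tcp [0.4911 0.0769 0.0776] grip 0.0001 F [-0.9 -0.6 -0.1] q [ 0.05  0.37 -0.22  1.01  0.17  1.39]
TCP in gutter mm [83.5  1.  13.3]
t 14.9 tcp [0.4908 0.0779 0.0778] grip 0.0001 F [ 0.1 -0.6 -0.2] q [ 0.05  0.37 -0.22  1.01  0.17  1.39]
TCP in gutter mm [84.6  1.1 13.3]
```

View pics/l10.png

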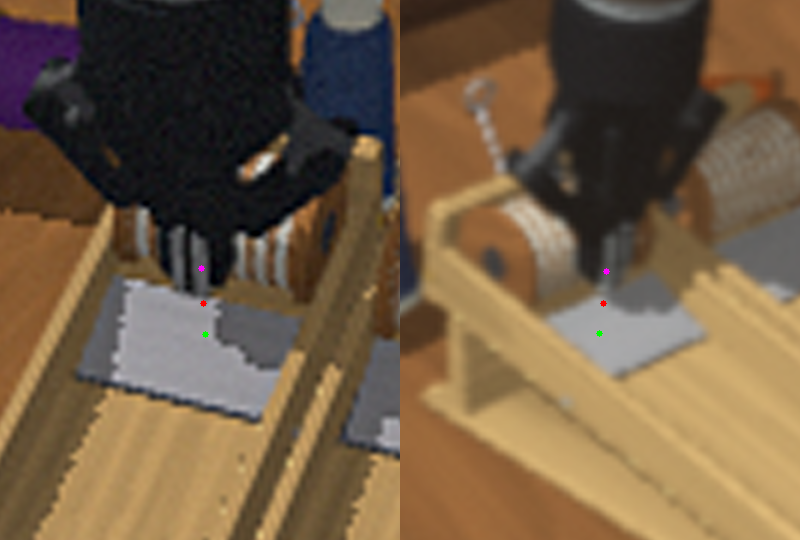

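```bash
python3 -m handwheel '[{"dx":0.05,"dy":0,"dz":0,"ax":0,"ay":0,"az":0},{"dx":0,"dy":0,"dz":0,"ax":0,"ay":0,"az":0}]' - >/dev/null;python3 st.py|head -2
python3 -m handwheel '[{"dx":0.05,"dy":0,"dz":0,"ax":0,"ay":0,"az":0},{"dx":0,"dy":0,"dz":0,"ax":0,"ay":0,"az":0}]' - >/dev/null;python3 st.py|head -2
```

```text
t 15.2 tcp [0.4908 0.078  0.0778] grip -0.0002 F [ 1.7 -4.8 -0.5] q [ 0.05  0.37 -0.22  1.01  0.17  1.4 ]
TCP in gutter mm [84.7  1.1 13.3]
t 15.4 tcp [0.4907 0.0781 0.0779] grip 0.0001 F [ 1.2 -6.8 -1.1] q [ 0.05  0.37 -0.22  1.01  0.17  1.4 ]
TCP in gutter mm [84.8  1.1 13.4]
```

The spool is against the board: force is about 7 N and the finger has stopped advancing. I'll back off slowly.

```bash
python3 -m handwheel '[{"dx":-0.1,"dy":0,"dz":0,"ax":0,"ay":0,"az":0},{"dx":-0.1,"dy":0,"dz":0,"ax":0,"ay":0,"az":0},{"dx":-0.1,"dy":0,"dz":0,"ax":0,"ay":0,"az":0},{"dx":-0.1,"dy":0,"dz":0,"ax":0,"ay":0,"az":0},{"dx":-0.1,"dy":0,"dz":0,"ax":0,"ay":0,"az":0},{"dx":-0.1,"dy":0,"dz":0,"ax":0,"ay":0,"az":0},{"dx":-0.2,"dy":0,"dz":0,"ax":0,"ay":0,"az":0},{"dx":-0.2,"dy":0,"dz":0,"ax":0,"ay":0,"az":0},{"dx":0,"dy":0,"dz":0,"ax":0,"ay":0,"az":0}]' -
python3 st.py; python3 look.py l11
```

```text
clock: 16.3
eef_pos: [0.4958, 0.0555, 0.0737]
tool_rot: [0.622, 0.778, 0.054, -0.068]
ft_force: [0.0, -0.5, 0.1]
grip_width: 0.0002
t 16.3 tcp [0.4958 0.0555 0.0737] grip 0.0002 F [ 0.  -0.5  0.1] q [ 0.    0.38 -0.21  1.02  0.17  1.35]
TCP in gutter mm [61.2  1.  13.3]
rot err in tool (rad) [-0.001  0.001  0.002]
vector to (-172,0,50) in tool axes mm [-233.2    0.4  -36.6]
```

View pics/l11.png

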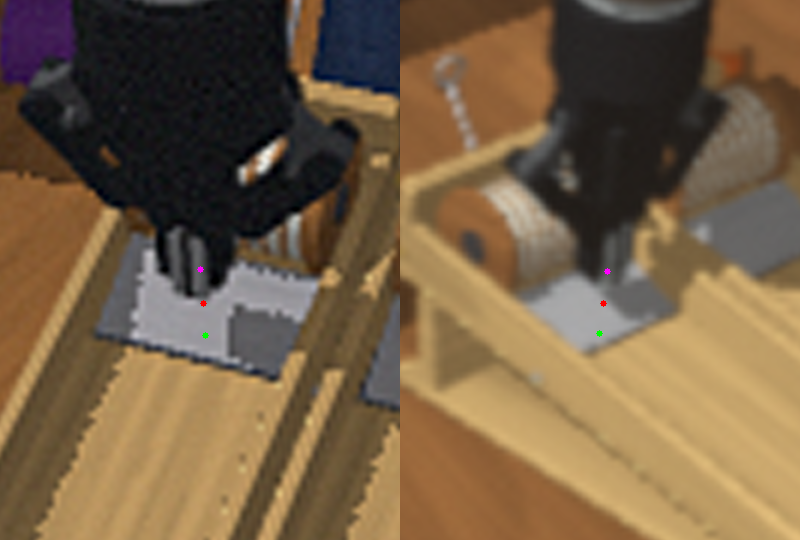

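```bash
python3 -m handwheel '[{"dx":-0.6,"dy":0,"dz":0,"ax":0,"ay":0,"az":0},{"dx":-0.9,"dy":0,"dz":-0.2,"ax":0,"ay":0,"az":0},{"dx":-0.9,"dy":0,"dz":-0.8,"ax":0,"ay":0,"az":0},{"dx":-0.9,"dy":0,"dz":-0.9,"ax":0,"ay":0,"az":0},{"dx":-0.9,"dy":0,"dz":-0.9,"ax":0,"ay":0,"az":0},{"dx":-0.9,"dy":0,"dz":-0.9,"ax":0,"ay":0,"az":0},{"dx":-0.9,"dy":-0.5,"dz":-0.9,"ax":0,"ay":0,"az":0},{"dx":-0.5,"dy":-0.9,"dz":-0.9,"ax":0,"ay":0,"az":0},{"dx":0,"dy":-0.9,"dz":-0.9,"ax":0,"ay":0,"az":0},{"dx":0,"dy":-0.5,"dz":-0.9,"ax":0,"ay":0,"az":0},{"dx":0,"dy":0,"dz":-0.5,"ax":0,"ay":0,"az":0},{"dx":0,"dy":0,"dz":0,"ax":0,"ay":0,"az":0}]' -
python3 - <<'E'
from workcell import bot
from h import *
p=[0.5095,-0.0009,1.7908];t=[]
for n in("scene","side"):
    im=bot.camera(n)["img"][:,:,::-1].copy();cv2.imwrite(f"pics/fin_{n}.png",im);S=6;im=cv2.resize(im,None,fx=S,fy=S,interpolation=cv2.INTER_CUBIC)
    D=lambda P,col:cv2.polylines(im,[(proj(n,P)*S+S/2).astype(int)],True,col,1)
    for oy in(0,-110):
        D(G(p,[(45,-40+oy,0),(45,40+oy,0),(90,40+oy,11),(90,-40+oy,11)]),(0,255,0))
        for yy in(-40,40): D(G(p,[(113+30*np.cos(a),oy+yy,30+30*np.sin(a)) for a in np.linspace(0,6.28,30)]),(255,0,255))
    u=(proj(n,G(p,(90,-55,20)))[0]*S).astype(int);t.append(im[u[1]-270:u[1]+270,u[0]-200:u[0]+200])
cv2.imwrite("pics/fin.png",np.hstack(t))
E
```

```text
clock: 17.6
eef_pos: [0.4712, -0.1501, 0.2397]
tool_rot: [0.622, 0.778, 0.055, -0.066]
ft_force: [0.7, 0.5, -0.1]
grip_width: 0.0003
```

View pics/fin.png

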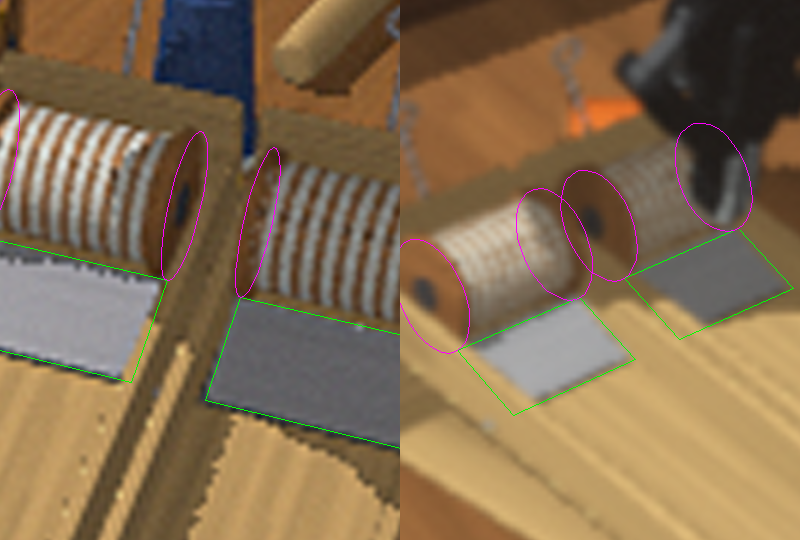

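View pics/fin_side.png

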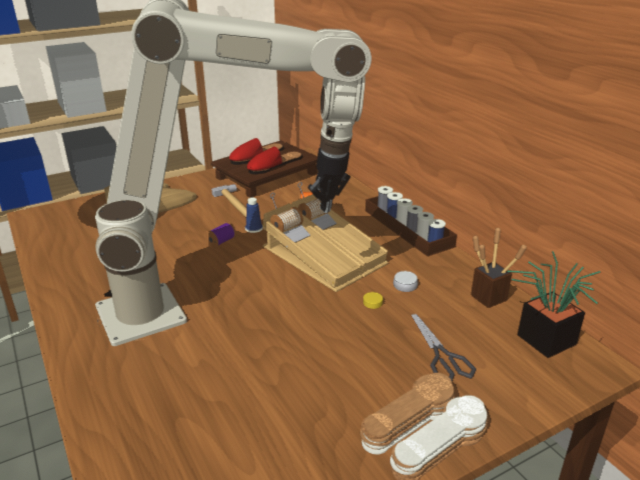

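Both spools match the x≈113 mm overlay, each behind a raised catch, and the other bench items look where they were. The hand is clear, so I'm handing the job in.

```bash
python3 -m handwheel '[{"dx":0,"dy":0,"dz":0,"ax":0,"ay":0,"az":0},{"dx":0,"dy":0,"dz":0,"ax":0,"ay":0,"az":0}]' - ; python3 -c "
from workcell import bot
print(bot.job_done())"
```

```text
clock: 17.9
eef_pos: [0.47, -0.148, 0.2366]
tool_rot: [0.621, 0.779, 0.054, -0.069]
ft_force: [-1.1, -0.2, 0.5]
grip_width: 0.0
the job is handed in; nothing more can be done
None
```

The spool is home behind its catch, and I handed the job in at 17.9 s of the 42 s allowed. No verdict is reported. I pushed it with the shut fingertips up the slope at no more than about 0.1 m/s, over the catch and against the end board. The wrist force was about 7 N at the board. I then backed off slowly and lifted clear.

**Final pictures:** in both camera views the spool and the raised catch match the outline I projected for x ≈ 113 mm, and the other spool looks undisturbed behind its own catch. In the side view the cone, wax, tin, shears and hammer look where they were. I judged all of this by eye and did not measure it.

**Disagreement:** the text says the fingertips stand 19 mm ahead of the TCP, but all three cameras put the shut tips about 14 mm behind it. I went by the pictures. The fingertip passed over the lip without touching and met the spool and board about where they should be, within 2 mm.

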